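# Unscrew the guarded terminal's cap and park it under the dock's roof

### The arm

A 6-joint arm with a two-finger parallel gripper is mounted at the origin on the work surface. World frame = base frame: x ahead of the robot, y to its left, z up, the work surface at z = 0. Lengths are in m, angles in rad, forces in N, time in s.
With the tool pointing down it reaches from about 0.425 to 0.95 m from the base axis. Payload 3.5 kg.
Tool frame: the origin (TCP) lies at the very end of the fingers, on their centre line; the grasp point (between the pads) lies 19 mm behind it; z points along the fingers, y is the direction in which the jaws open and shut (so a half turn about z gives the same grasp; the last joint's range is limited). The gripper opens to 85 mm and grips with 20 to 120 N. Pads are 22 mm wide; open, the fingers measure 114 mm over their backs; the gripper's body (76 mm by 85 mm) begins 54 mm behind the grasp point. The pads swing forward as they close: fully open they stand 13 mm farther back than shut.
Start: joints at [0.971, 0.286, 1.577, -0, 1.279, -0.15], TCP at [0.293, 0.608, 0.231] pointing down, gripper open.
Joint ranges: [-2.77, 2.77], [-0.9, 2.22], [0.21, 2.48], [-1.53, 4.67], [0.24, 2.81], [-2.84, 2.84]. Speed limits (rad/s): [2.79, 2.79, 3.14, 3.14, 3.14, 3.14].

### API

Orientations are given as a unit quaternion [x, y, z, w].
In Python, from plant import ctrl, eyes, ticket gives the robot as it stands.
- The arm moves only by the tool send_rows, never from a script. Its arguments are lists of equal length, an entry for each row: "translation": the shift along the tool's x, y, z in units of 30 mm (1.0 is 30 mm), a list of three; "rotation": the turn, a rotation vector about the tool's x, y, z in units of 5 degrees (1.0 is 5 degrees), a list of three; "grip": the finger opening in mm, from 0 to 85.4. A call has 1 to 5 rows; each row shifts and turns the commanded pose from where the row before left it, along the tool's axes as they then stand; what a row does not reach is not made up. A row lasts 1/8 s, in which the tool goes at most 62.5 mm and 10.7 degrees, less where a joint would pass 70% of its speed; a pose out of reach is approached as far as the arm can. A call is refused whole if a number of a shift passes 1 or a number of a turn 1, either way. A call with a gripper value outside its range is refused whole. The fingers move at their own pace and stop on an object; "squeeze" is the grip in N (left out, the last holds). Time passes only in rows, so rows that do not move let the fingers close. It gives the time, the measured TCP pose, the force and the opening at its end, in the units of the state.
- ctrl.get_state(): the state, without advancing time (a new reading comes with each control period).
- eyes.read_camera(name): name is "scene" or "top" or "wrist"; returns a dict with "image" (480x640x3 uint8, blue, green, red), "mtx" (3x3 intrinsics, pixels), "xyz" and "orientation" of the camera in the world; the wrist camera has in their place "hand_eye" (4x4, takes a point from camera to tool coordinates, whose origin is the TCP and whose axes are the flange's). Camera axes: x right, y down, z forward; pixel columns grow to the right and rows downward; lengths in m; the calibration is good to about 2 mm. A picture is of the moment at which its call begins: read the wrist's pose just before it. There is no depth.
- ticket.sign_off(): hands the job in, once; it reports no verdict.
The state is a dict: "time": time; "qpos": joint angles; "dq": joint speeds; "joint_efforts": joint torques, N m; "eef_pos": TCP position; "tcp_rot": TCP orientation; "contact_force": force on the tool from outside, world axes, zero at the start; "wrist_torque": the same for the moment, N m; "opening": opening from 0.0 (shut) to 1.0 (fully open).
Only numpy, scipy, OpenCV 4.12 (cv2) and the standard library are available. Lean on these libraries where they do the work, as an engineer would, in place of code of your own. Each camera call takes 0.05 s, during which the arm holds its last target. There are 200 camera calls.

### The job

Unscrew the white eared cap from the guarded terminal (anticlockwise, until the thread lets go), lift it off, stand it upright on the rubber mat and let go. Then pick it up again so that it can go under the low roof of the cap dock, and park it there, standing upright on the dock's floor with its middle under the roof. Set it down each time rather than dropping it, and do not push the other things on the bench about.

Things in the scene. Friction and masses are not known exactly. Their poses are not given: they have to be found in the camera images.
- cap_mid (a point): The loose white plastic screw cap, about 0.08 kg, 52 mm tall: a round body 28 mm in diameter, open below (the skirt), its upper part a solid round knob; two ears stand out low on opposite sides (the wing). The point is on its axis, half-way up (26 mm above its lower rim); z is up along the axis, x along the wing. It starts screwed on the terminal's stud.
- wing_mid (a point): Middle of the cap's wing, on the axis, 19 mm above the cap's lower rim; axes as the cap's. The wing is 68 mm long over the ends of the two ears (x), the ears are 16 mm wide (y) and 14 mm tall (12 to 26 mm above the lower rim), with flat upright ends. Held by these ends the cap leaves the fingers beside it and nothing over the knob.
- knob_mid (a point): Point on the cap's axis at a good height to grip the knob: 46.5 mm above the cap's lower rim, 5.5 mm below its top and 20.5 mm above the tops of the ears. The knob is round, 28 mm in diameter, and can be gripped from any side.
- stud (a point): Fixed terminal: cream box 110 x 110 x 30 mm with an upright threaded brass stud, 22 mm tall. Point: foot of the stud, centre of the box's top; x, y along its sides. Turned anticlockwise from above, the cap rises 7 mm a turn, turns easily and comes free after 1.65 turns (within 0.1); before that it cannot be pulled off. It starts with its lower rim 1 to 2 mm above the box.
- guard_rim (a point): Centre of the upper rim of the guard round the stud: a fixed circle of 12 upright grey slats, 84 mm inner and 90 mm outer diameter, rising 41 mm above the box (to about 13 mm above the ears and 13 mm below the knob's top at the start). Fingers opened moderately round the knob can dip into it and turn right round; beside the ends of the ears there is no room.
- mat_top (a point): The fixed black rubber mat, 140 x 140 mm and 3 mm thick; the point is the centre of its top, x and y along its sides. Small loose things stand close beyond its edges, the nearest about 13 mm away.
- dock_floor (a point): Fixed cap dock, aluminium: a block 46 mm wide (y) with a flat floor 15 mm above the bench, reaching from x = -22 to +46 mm, an upright back wall at x = +40 to +46, and a flat roof. Open at the front (-x) and at both sides. Point: on the floor, where the cap's axis is to be; x points to the back wall: the cap goes in from the front along +x, low, with its wing along y.
- roof_top (a point): Point on top of the dock's roof, straight above the dock_floor point. The roof is a plate 4 mm thick, 54 mm wide (y) and from x = -16 to +46 mm; its underside is 57 mm above the floor, 5 mm above the top of a cap standing there, its top 61 mm. It leaves no room for fingers that hold the knob, but fingers that hold the wing's ends pass on either side of it, the gripper above it.
- relay_mid (a point): Bystander: a plug-in relay, 36 x 30 x 62 mm, clear plastic on a black foot; the point is half-way up.
- jar_mid (a point): Bystander: a small closed jar, 40 mm in diameter and 55 mm tall, standing beyond the far (+x) edge of the mat; the point is half-way up.
- strip_mid (a point): Bystander: a black terminal strip, 30 x 70 x 18 mm, lying beyond the far edge of the mat; the point is at its middle.
- nut_mid (a point): Bystander: a round brass nut, 32 mm in diameter, 12 mm thick, lying flat beyond the near edge of the mat; the point is at its middle.
- driver_grip (a point): Bystander: a screwdriver lying on the bench, near the robot on the left; the point is on its handle, its x axis along it.
- spanner_grip (a point): Bystander: a spanner lying on the bench, near the robot on the right; the point is on its handle, its x axis along it.
- mug_rim (a point): Bystander: a white mug, 80 mm in diameter and 90 mm tall, far to the right; the point is the centre of its mouth.
Not all that is in view belongs to the job. What is shaped like the part that bears cap_mid but blue, brown or pink is not meant.

How it is judged:
On the way, in this order (a step that is already met when the one before it is completed fails the run):
1. the cap is unscrewed and lifted clear of the stud and the guard, held in the fingers, upright (z of cap_mid in the frame of stud above 0.068 m and contact force between cap and the fingers above 0.5 N and angle between cap_mid's own z axis and vertical below 0.5 rad), for 0.1 s.
2. the cap stands upright on the rubber mat, let go and at rest (x of cap_mid in the frame of mat_top between -0.07 and 0.07 m and y of cap_mid in the frame of mat_top between -0.07 and 0.07 m and z of cap_mid in the frame of mat_top between 0.021 and 0.031 m and linear speed of cap below 0.02 m/s and angle between cap_mid's own z axis and vertical below 0.12 rad and contact force between cap and the fingers below 0.1 N), for 0.2 s.
At the end, for the whole second after the job is handed in: The cap stands upright (within 0.12 rad) on the dock's floor (height within 4 mm) under its roof, its axis at most 14 mm in front of, 24 mm behind and 15 mm to either side of the dock_floor point, let go and at rest (x of cap_mid in the frame of dock_floor between -0.014 and 0.024 m and y of cap_mid in the frame of dock_floor between -0.015 and 0.015 m and z of cap_mid in the frame of dock_floor between 0.022 and 0.03 m and linear speed of cap below 0.02 m/s and angle between cap_mid's own z axis and vertical below 0.12 rad and contact force between cap and the fingers below 0.1 N); the robot touches nothing.
It fails at once if the cap is dropped: it falls free of the fingers faster than 0.5 m/s (a fall of more than about 13 mm) (linear speed of cap above 0.5 m/s and contact force between cap and the fingers below 0.02 N).
It fails at once if a bystander is pushed more than 30 mm from its place (distance of any of relay_mid, jar_mid, strip_mid, nut_mid, driver_grip, spanner_grip, mug_rim from where it was at the start of the episode above 0.03 m).
It also fails if it takes over 72 s, if anything falls off the work surface, if the arm or the gripper's body presses on something with over 40 N, if the wrist force passes 120 N, or if a joint passes its speed limit or range.

## Working session

There is one attempt and no reset: what is moved stays moved. The work goes in short steps, Python scripts to look and compute and a tool call to move; the robot and the scene stay as the last step left them, time stands still between calls to the robot, and variables do not carry over. Pictures are saved under pics/ and viewed, about 8 in all and at most 12, crops included, and the job is handed in when it is done.

Besides the shell and the picture viewer there is one more tool, called as name(argument=value, ...) on one line, values as JSON. send_rows: Moves the arm, as the interface text tells. Its arguments: {"type":"object","properties":{"translation":{"type":"array"},"rotation":{"type":"array"},"grip":{"type":"array"},"squeeze":{"type":"number"}},"required":["translation","rotation","grip"]}

```bash
ls; mkdir -p pics; cat > h.py <<'E'
import numpy as np, cv2
from scipy.spatial.transform import Rotation as R
from plant import ctrl, eyes, ticket
def cam(name):
    s=ctrl.get_state(); c=eyes.read_camera(name); K=np.array(c["mtx"])
    if name=="wrist":
        T=np.eye(4);T[:3,:3]=R.from_quat(s["tcp_rot"]).as_matrix();T[:3,3]=s["eef_pos"]
        M=T@np.array(c["hand_eye"]); Rm,p=M[:3,:3],M[:3,3]
    else:
        Rm=R.from_quat(c["orientation"]).as_matrix();p=np.array(c["xyz"])
    return c["image"],K,Rm,p
def ray(K,Rm,p,uv,z):
    uv=np.atleast_2d(uv).astype(float)
    d=np.c_[uv,np.ones(len(uv))]@np.linalg.inv(K).T@Rm.T
    return p+d*((z-p[2])/d[:,2])[:,None]
def proj(K,Rm,p,X):
    q=(np.atleast_2d(X)-p)@Rm@K.T
    return q[:,:2]/q[:,2:]
E
python3 - <<'E'
from h import *
print(ctrl.get_state())
for n in("top","scene"):
    im,K,Rm,p=cam(n);cv2.imwrite(f"pics/{n}0.png",im);np.savez(n+"0.npz",im=im,K=K,R=Rm,p=p);print(n,K,Rm,p)
E
```

```text
pics
{'time': 0.0, 'qpos': array([ 9.70992204e-01,  2.87188704e-01,  1.57816710e+00, -2.24934560e-05,
        1.27856954e+00, -1.49979952e-01]), 'dq': array([5.44305989e-04, 9.55155109e-04, 1.03537616e-03, 3.11239527e-05,
       2.52346188e-03, 1.64314576e-03]), 'joint_efforts': array([-1.86249326e-04, -4.05972254e+01, -2.92633277e+01, -6.81749748e-05,
        5.66146089e-03, -1.97176411e-05]), 'eef_pos': array([0.29309201, 0.60733034, 0.22993716]), 'tcp_rot': array([ 2.23017340e-01,  9.74813780e-01, -1.08928188e-03, -4.17064799e-04]), 'contact_force': array([-0.10235025,  0.77688507, -0.16991295]), 'wrist_torque': array([-0.01438799,  0.01182462, -0.03692115]), 'opening': 1.0015508000415427}
top [[504.12704385   0.         315.38851308]
 [  0.         504.12704385 243.36841812]
 [  0.           0.           1.        ]] [[ 0.02998067 -0.99883951  0.0376935 ]
 [-0.99953831 -0.03014503 -0.00379961]
 [ 0.00493147 -0.03756218 -0.99928212]] [ 0.4536852  -0.00616264  1.23407809]
scene [[454.5000826    0.         321.42207303]
 [  0.         454.5000826  247.22933134]
 [  0.           0.           1.        ]] [[-0.27686064  0.62521173 -0.72969753]
 [ 0.96089208  0.17548691 -0.21422126]
 [-0.00588128 -0.76047001 -0.64934642]] [1.27429413 0.18915281 0.77697522]
```

View pics/top0.png

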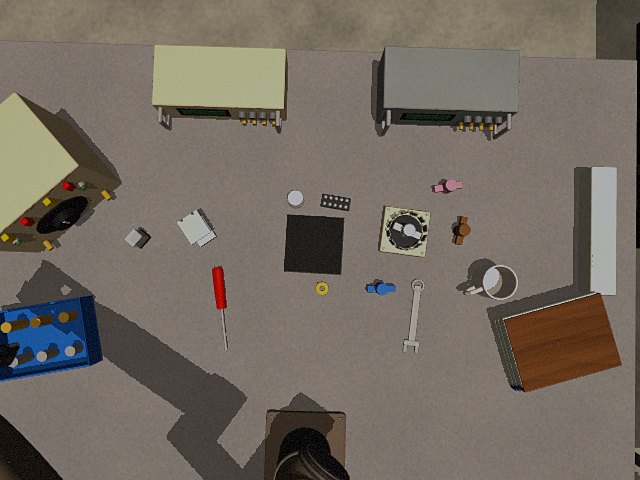

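View pics/scene0.png

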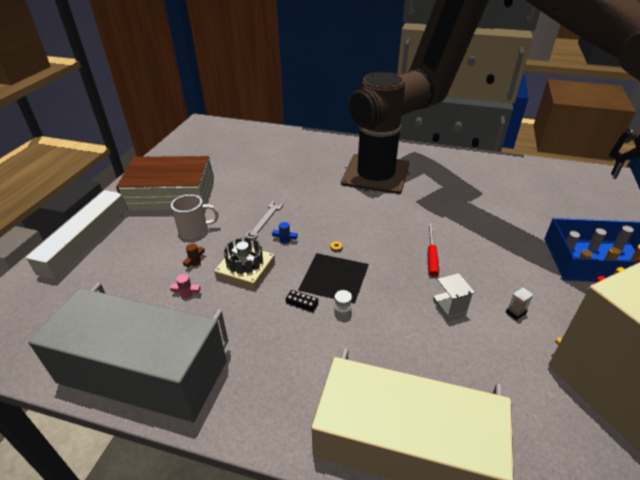

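The top view shows the terminal at about (405,231), the mat at (314,244), the dock at (197,228), jar (295,198), nut (322,288), strip (335,202) and relay (138,238). I'll zoom in on the terminal and the dock.

```bash
python3 - <<'E'
from h import *
t=np.load("top0.npz");s=np.load("scene0.npz")
def crop(im,u,v,w,h): return cv2.resize(im[v:v+h,u:u+w],(400,300),interpolation=cv2.INTER_CUBIC)
a=np.hstack([crop(t["im"],365,186,80,60) if 0 else crop(t["im"],361,198,88,66),crop(t["im"],160,198,72,54)])
b=np.hstack([crop(s["im"],205,225,80,60),crop(s["im"],414,264,80,60)])
cv2.imwrite("pics/z.png",np.vstack([a,b]))
im=t["im"];K,Rm,p=t["K"],t["R"],t["p"]
def quad(mask,z,name,win):
    u,v,w,h=win; m=np.zeros_like(mask);m[v:v+h,u:u+w]=mask[v:v+h,u:u+w]
    c=max(cv2.findContours(m,0,1)[0],key=cv2.contourArea)
    X=ray(K,Rm,p,c[:,0,:],z)
    r=cv2.minAreaRect((X[:,:2]*1000).astype(np.float32)); print(name,r)
g=im.max(2)
quad((g<45).astype(np.uint8),.003,"mat",(270,205,90,80))
hsv=cv2.cvtColor(im,cv2.COLOR_BGR2HSV)
print(hsv[210,385],hsv[250,425],hsv[230,412],hsv[225,195],hsv[242,207])
quad(((hsv[...,0]>18)&(hsv[...,0]<40)&(hsv[...,1]>30)&(g>120)).astype(np.uint8),.03,"box",(365,190,80,80))
E
```

```text
mat ((499.0578308105469, -6.1006927490234375), (138.73974609375, 138.942138671875), 88.15949249267578)
[ 20  87 170] [ 20  82 175] [108   7 179] [ 30   6 173] [15 73 28]
box ((534.7572631835938, -223.8588409423828), (108.37650299072266, 108.2618408203125), 84.014404296875)
```

View pics/z.png

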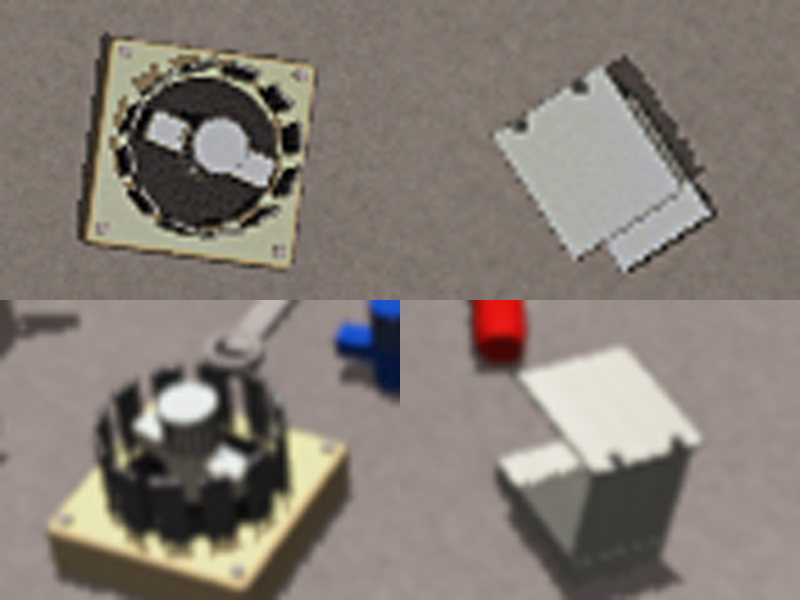

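The zooms show the knob in the guard at (409,230), with ears along about 70° yaw. The dock's roof is toward (195,226), and its floor lip sticks out to the lower right, so the front faces -x-y and the dock yaw is about 34°. Next I'll compute the positions.

```bash
python3 - <<'E'
from h import *
t=np.load("top0.npz");K,Rm,p,im=t["K"],t["R"],t["p"],t["im"]
hsv=cv2.cvtColor(im,cv2.COLOR_BGR2HSV)
m=((hsv[...,1]<20)&(hsv[...,2]>140)).astype(np.uint8)
w=m.copy();w[:]=0;w[210:250,385:425]=m[210:250,385:425]
for c in cv2.findContours(w,0,1)[0]:
    if cv2.contourArea(c)>15:
        (u,v),r=cv2.minEnclosingCircle(c);print("cap part",u,v,r,ray(K,Rm,p,(u,v),.0835))
# knob centre guess & ears by hand from zoom
k=(361+222*.22,198+145*.22);print("knob",ray(K,Rm,p,k,.0835))
e=np.array([(361+165*.22,198+130*.22),(361+258*.22,198+165*.22)]);E=ray(K,Rm,p,e,.0575);print("ears",E,np.degrees(np.arctan2(*(E[0]-E[1])[[1,0]])))
print("stud expected knob px",proj(K,Rm,p,[.5348,-.2239,.0835]))
w[:]=0;m=((hsv[...,1]<25)&(hsv[...,2]>125)).astype(np.uint8);w[200:252,170:225]=m[200:252,170:225]
c=max(cv2.findContours(w,0,1)[0],key=cv2.contourArea)
print(cv2.minAreaRect(c))
q=np.array([(92,135),(205,67),(283,185),(177,258)])*.18+[160,198]
Q=ray(K,Rm,p,q,.076)[:,:2];print("roof",Q,[np.linalg.norm(Q[i]-Q[i-1]) for i in range(4)])
bk=Q[:2].mean(0);fr=Q[2:].mean(0);d=(bk-fr)/np.linalg.norm(bk-fr)
print("yaw",np.degrees(np.arctan2(d[1],d[0])),"floor pt",Q.mean(0)-d*.015)
E
```

```text
cap part 411.5 232.5 9.300638198852539 [[ 0.52859223 -0.2295937   0.0835    ]]
cap part 397.5 226.5 4.301262855529785 [[ 0.54137102 -0.19722256  0.0835    ]]
knob [[ 0.53443454 -0.22565716  0.0835    ]]
ears [[ 0.54310384 -0.20107736  0.0575    ]
 [ 0.52651221 -0.24939138  0.0575    ]] 71.04688976875029
stud expected knob px [[409.07669923 229.71741684]]
((195.30767822265625, 228.96151733398438), (33.559364318847656, 25.51620864868164), 56.3099365234375)
roof [[0.53619469 0.30995888]
 [0.56583271 0.26436127]
 [0.51787324 0.23024141]
 [0.48635221 0.27284185]] [np.float64(0.062144559569908456), np.float64(0.054383403949468535), np.float64(0.05885810050465403), np.float64(0.052994078721224074)]
yaw 36.0688109322318 floor pt [0.51443855 0.2605195 ]
```

```bash
cat >> h.py <<'E'
def plan(p0,yaw0,p1,dyaw,n,polar=True,dec=2):
    """rows for tool-down move; yaw of tool y; dyaw = total yaw change (deg, +ccw from above). prints tool-frame rows"""
    p0,p1=np.array(p0,float),np.array(p1,float)
    a0,a1=[np.arctan2(q[1],q[0]) for q in(p0,p1)];r0,r1=[np.hypot(*q[:2]) for q in(p0,p1)]
    cur=p0.copy();yaw=yaw0
    rz=round(-dyaw/n/5,2);out=[]
    for i in range(1,n+1):
        f=i/n;t=p0+f*(p1-p0)
        if polar:
            a=a0+f*(a1-a0);r=r0+f*(r1-r0);t[:2]=r*np.cos(a),r*np.sin(a)
        d=t-cur;y=np.radians(yaw);ty=np.array([np.cos(y),np.sin(y),0]);tx=np.array([-np.sin(y),np.cos(y),0])
        s=np.round(np.array([d@tx,d@ty,-d[2]])/.03,dec);out.append(s)
        cur=cur+.03*(s[0]*tx+s[1]*ty-np.array([0,0,s[2]]));yaw-=5*rz
    for i in range(0,n,5): print([[float(x)+0 for x in s] for s in out[i:i+5]])
    print("rz",rz,"end",cur.round(4),"yaw",yaw)
def yawy(s): 
    m=R.from_quat(s["tcp_rot"]).as_matrix(); return np.degrees(np.arctan2(m[1,1],m[0,1]))
def st():
    s=ctrl.get_state();m=R.from_quat(s["tcp_rot"]).as_matrix()
    print("t",round(s["time"],2),"p",np.round(s["eef_pos"],4),"yawy",round(yawy(s),2),"tilt",m[:,2].round(3),"q6",round(s["qpos"][5],3),"op",round(s["opening"],3),"F",np.round(s["contact_force"],1)); return s
E
python3 - <<'E'
from h import *
s=st();plan(s["eef_pos"],yawy(s),[.5347,-.2245,.2],-244.5,50)
E
```

```text
t 0.1 p [0.2931 0.6074 0.23  ] yawy 64.23 tilt [-0.001 -0.002 -1.   ] q6 -0.15 op 0.998 F [ 0.8 -0.8 -0.1]
[[-0.68, -0.07, 0.02], [-0.68, -0.04, 0.02], [-0.68, 0.0, 0.02], [-0.68, 0.04, 0.02], [-0.67, 0.08, 0.02]]
[[-0.67, 0.11, 0.02], [-0.66, 0.15, 0.02], [-0.64, 0.18, 0.02], [-0.63, 0.22, 0.02], [-0.62, 0.25, 0.02]]
[[-0.6, 0.29, 0.02], [-0.59, 0.32, 0.02], [-0.56, 0.34, 0.02], [-0.54, 0.38, 0.02], [-0.52, 0.4, 0.02]]
[[-0.5, 0.43, 0.02], [-0.47, 0.46, 0.02], [-0.44, 0.48, 0.02], [-0.41, 0.5, 0.02], [-0.39, 0.52, 0.02]]
[[-0.35, 0.54, 0.02], [-0.33, 0.56, 0.02], [-0.29, 0.57, 0.02], [-0.26, 0.59, 0.02], [-0.22, 0.6, 0.02]]
[[-0.19, 0.61, 0.02], [-0.16, 0.61, 0.02], [-0.13, 0.62, 0.02], [-0.08, 0.63, 0.02], [-0.06, 0.62, 0.02]]
[[-0.02, 0.63, 0.02], [0.02, 0.63, 0.02], [0.04, 0.62, 0.02], [0.09, 0.62, 0.02], [0.11, 0.61, 0.02]]
[[0.15, 0.6, 0.02], [0.18, 0.58, 0.02], [0.21, 0.58, 0.02], [0.24, 0.56, 0.02], [0.28, 0.55, 0.02]]
[[0.3, 0.53, 0.02], [0.32, 0.51, 0.02], [0.36, 0.49, 0.02], [0.38, 0.47, 0.02], [0.4, 0.44, 0.02]]
[[0.43, 0.43, 0.02], [0.44, 0.39, 0.02], [0.47, 0.37, 0.02], [0.48, 0.34, 0.02], [0.51, 0.32, 0.02]]
rz 0.98 end [ 0.5347 -0.2246  0.2   ] yaw -180.77073889562507
```

send_rows(translation=[[-0.68,-0.07,0.02],[-0.68,-0.04,0.02],[-0.68,0.0,0.02],[-0.68,0.04,0.02],[-0.67,0.08,0.02]], rotation=[[0,0,0.98],[0,0,0.98],[0,0,0.98],[0,0,0.98],[0,0,0.98]], grip=[40,40,40,40,40])

```text
time: 0.72
eef_pos: [0.3768, 0.5481, 0.2275]
tcp_rot: [0.426, 0.905, -0.001, -0.0]
contact_force: [-0.6, 0.4, 0.5]
opening: 0.473
```

send_rows(translation=[[-0.67,0.11,0.02],[-0.66,0.15,0.02],[-0.64,0.18,0.02],[-0.63,0.22,0.02],[-0.62,0.25,0.02]], rotation=[[0,0,0.98],[0,0,0.98],[0,0,0.98],[0,0,0.98],[0,0,0.98]], grip=[40,40,40,40,40])

```text
time: 1.35
eef_pos: [0.4488, 0.4779, 0.2245]
tcp_rot: [0.608, 0.794, -0.001, -0.0]
contact_force: [-0.1, -0.3, 0.5]
opening: 0.467
```

send_rows(translation=[[-0.6,0.29,0.02],[-0.59,0.32,0.02],[-0.56,0.34,0.02],[-0.54,0.38,0.02],[-0.52,0.4,0.02]], rotation=[[0,0,0.98],[0,0,0.98],[0,0,0.98],[0,0,0.98],[0,0,0.98]], grip=[40,40,40,40,40])

```text
time: 1.98
eef_pos: [0.5085, 0.3988, 0.2215]
tcp_rot: [0.763, 0.647, -0.001, -0.0]
contact_force: [0.2, -0.4, 0.3]
opening: 0.469
```

send_rows(translation=[[-0.5,0.43,0.02],[-0.47,0.46,0.02],[-0.44,0.48,0.02],[-0.41,0.5,0.02],[-0.39,0.52,0.02]], rotation=[[0,0,0.98],[0,0,0.98],[0,0,0.98],[0,0,0.98],[0,0,0.98]], grip=[40,40,40,40,40])

```text
time: 2.6
eef_pos: [0.5546, 0.3126, 0.2186]
tcp_rot: [0.883, 0.47, -0.001, -0.0]
contact_force: [-1.0, 0.1, 0.1]
opening: 0.467
```

send_rows(translation=[[-0.35,0.54,0.02],[-0.33,0.56,0.02],[-0.29,0.57,0.02],[-0.26,0.59,0.02],[-0.22,0.6,0.02]], rotation=[[0,0,0.98],[0,0,0.98],[0,0,0.98],[0,0,0.98],[0,0,0.98]], grip=[40,40,40,40,40])

```text
time: 3.22
eef_pos: [0.5868, 0.2218, 0.2156]
tcp_rot: [0.962, 0.272, -0.001, -0.0]
contact_force: [0.4, 0.1, -0.4]
opening: 0.466
```

send_rows(translation=[[-0.19,0.61,0.02],[-0.16,0.61,0.02],[-0.13,0.62,0.02],[-0.08,0.63,0.02],[-0.06,0.62,0.02]], rotation=[[0,0,0.98],[0,0,0.98],[0,0,0.98],[0,0,0.98],[0,0,0.98]], grip=[40,40,40,40,40])

```text
time: 3.85
eef_pos: [0.6041, 0.1287, 0.2126]
tcp_rot: [0.998, 0.062, -0.001, -0.0]
contact_force: [-0.1, 0.6, 0.4]
opening: 0.468
```

send_rows(translation=[[-0.02,0.63,0.02],[0.02,0.63,0.02],[0.04,0.62,0.02],[0.09,0.62,0.02],[0.11,0.61,0.02]], rotation=[[0,0,0.98],[0,0,0.98],[0,0,0.98],[0,0,0.98],[0,0,0.98]], grip=[40,40,40,40,40])

```text
time: 4.47
eef_pos: [0.6071, 0.0351, 0.2096]
tcp_rot: [0.988, -0.152, -0.001, 0.0]
contact_force: [0.3, -0.5, 0.8]
opening: 0.471
```

send_rows(translation=[[0.15,0.6,0.02],[0.18,0.58,0.02],[0.21,0.58,0.02],[0.24,0.56,0.02],[0.28,0.55,0.02]], rotation=[[0,0,0.98],[0,0,0.98],[0,0,0.98],[0,0,0.98],[0,0,0.98]], grip=[40,40,40,40,40])

```text
time: 5.1
eef_pos: [0.5961, -0.0562, 0.2066]
tcp_rot: [0.934, -0.358, -0.001, 0.0]
contact_force: [-0.2, 0.2, -0.1]
opening: 0.467
```

send_rows(translation=[[0.3,0.53,0.02],[0.32,0.51,0.02],[0.36,0.49,0.02],[0.38,0.47,0.02],[0.4,0.44,0.02]], rotation=[[0,0,0.98],[0,0,0.98],[0,0,0.98],[0,0,0.98],[0,0,0.98]], grip=[40,40,40,40,40])

```text
time: 5.72
eef_pos: [0.5715, -0.1432, 0.2036]
tcp_rot: [0.837, -0.548, -0.001, 0.0]
contact_force: [0.6, 0.7, 0.4]
opening: 0.471
```

send_rows(translation=[[0.43,0.43,0.02],[0.44,0.39,0.02],[0.47,0.37,0.02],[0.48,0.34,0.02],[0.51,0.32,0.02]], rotation=[[0,0,0.98],[0,0,0.98],[0,0,0.98],[0,0,0.98],[0,0,0.98]], grip=[40,40,40,40,40])

```text
time: 6.35
eef_pos: [0.5344, -0.2244, 0.2007]
tcp_rot: [-0.701, 0.713, 0.001, -0.0]
contact_force: [-0.3, -0.5, 0.7]
opening: 0.465
```

```bash
python3 - <<'E'
from h import *
st();im,K,Rm,p=cam("wrist");np.savez("w1.npz",im=im,K=K,R=Rm,p=p);s=st()
cv2.imwrite("pics/w1.png",im);print(p,proj(K,Rm,p,[[.5347,-.2245,.0835],s["eef_pos"]]))
E
```

```text
t 6.35 p [ 0.5344 -0.2244  0.2007] yawy 179.07 tilt [-0.001  0.001 -1.   ] q6 2.585 op 0.465 F [-0.3 -0.5  0.7]
t 6.4 p [ 0.5336 -0.2261  0.2006] yawy 178.89 tilt [-0.002 -0.001 -1.   ] q6 2.586 op 0.468 F [-0.9 -1.6 -0.2]
[ 0.53291466 -0.29287051  0.34353286] [[317.62631673 244.27213014]
 [319.36448467 307.11614064]]
```

View pics/w1.png

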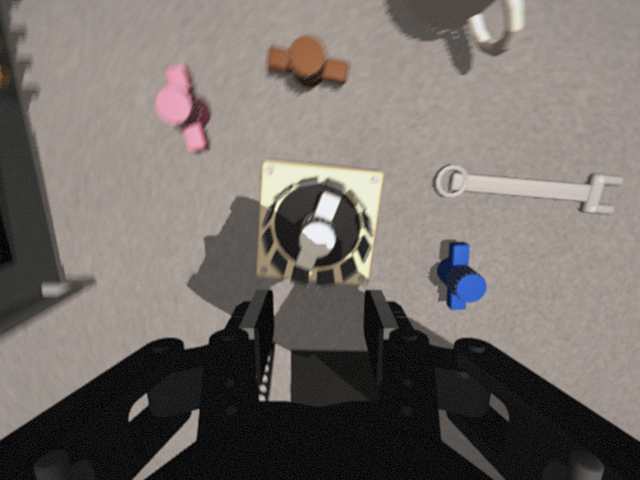

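```bash
python3 - <<'E'
from h import *
t=np.load("w1.npz");K,Rm,p,im=t["K"],t["R"],t["p"],t["im"]
print(K[0,0])
hsv=cv2.cvtColor(im,cv2.COLOR_BGR2HSV);W=(slice(150,292),slice(245,395))
def sub(m):
    w=np.zeros(m.shape,np.uint8);w[W]=m[W];return w
b=sub((hsv[...,0]>15)&(hsv[...,0]<40)&(hsv[...,1]>35)&(hsv[...,2]>100))
c=np.vstack([c for c in cv2.findContours(b,0,1)[0] if cv2.contourArea(c)>20])
X=ray(K,Rm,p,c[:,0],.03);print("box",cv2.minAreaRect((X[:,:2]*1000).astype(np.float32)))
w=sub((hsv[...,1]<30)&(hsv[...,2]>190))
g=cv2.cvtColor(im,cv2.COLOR_BGR2GRAY)
cc=cv2.HoughCircles(cv2.medianBlur(g,3)[200:280,280:360],cv2.HOUGH_GRADIENT,1,20,param1=80,param2=12,minRadius=13,maxRadius=24)
print(cc)
for q in cc[0][:3]: print(ray(K,Rm,p,q[:2]+[280,200],.0835))
cv2.imwrite("pics/w1z.png",cv2.resize(im[150:300,240:400],(800,750)[:2],interpolation=cv2.INTER_CUBIC)[:600])
E
```

```text
346.2822748486999
box ((535.3330688476562, -228.61346435546875), (111.93269348144531, 110.36517333984375), 83.615966796875)
[[[36.5 38.5 18.5]
  [57.5 37.5 22.3]]]
[[ 0.53549248 -0.22912623  0.0835    ]]
[[ 0.51926258 -0.22965761  0.0835    ]]
```

View pics/w1z.png

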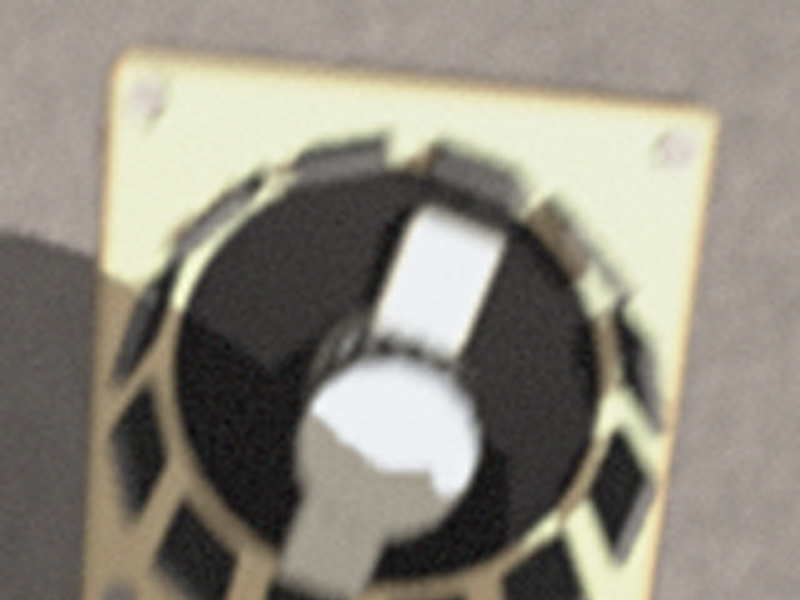

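The zoom shows the knob's top circle at wrist pixel (317.6,239.6) and the guard ring clear. The wrist view puts y about 3 mm beyond the top view, so I'll go lower and measure again.

send_rows(translation=[[0.08,0,0.7],[0,0,0.7],[0,0,0.6],[0,0,0],[0,0,0]], rotation=[[0,0,0.8],[0,0,0.8],[0,0,0.6],[0,0,0],[0,0,0]], grip=[40,40,40,40,40])

```text
time: 7.02
eef_pos: [0.5354, -0.2265, 0.1419]
tcp_rot: [-0.631, 0.775, -0.0, 0.0]
contact_force: [1.0, -0.5, 0.6]
opening: 0.468
```

```bash
python3 - <<'E'
from h import *
P=np.mean([ctrl.get_state()["eef_pos"] for _ in range(3)],0)
im,K,Rm,p=cam("wrist");np.savez("w2.npz",im=im,K=K,R=Rm,p=p);s=st()
e=proj(K,Rm,p,[[.5347,-.227,.0835]])[0];print(e,346*.014/(p[2]-.0835))
g=cv2.medianBlur(cv2.cvtColor(im,cv2.COLOR_BGR2GRAY),5)
x0,y0=[int(v)-50 for v in e]
cc=cv2.HoughCircles(g[y0:y0+100,x0:x0+100],cv2.HOUGH_GRADIENT,1,15,param1=80,param2=10,minRadius=22,maxRadius=32)
for q in (cc[0][:4] if cc is not None else []): print(q+[x0,y0,0],ray(K,Rm,p,q[:2]+[x0,y0],.0835))
cv2.imwrite("pics/w2.png",cv2.resize(im[y0-60:y0+140,x0-50:x0+150],(600,600)));print(x0,y0)
E
```

```text
t 7.08 p [ 0.5356 -0.2267  0.1424] yawy 168.29 tilt [ 0.001 -0.001 -1.   ] q6 2.771 op 0.464 F [-0.2 -0.2  0.1]
[319.45509921 267.93600592] 24.057906062433844
[317.5        270.5         23.10000038] [[ 0.53620993 -0.22561874  0.0835    ]]
[334.5        264.5         25.79999924] [[ 0.52525421 -0.22730906  0.0835    ]]
[300.5        262.5         30.20000076] [[ 0.54531765 -0.232756    0.0835    ]]
269 217
```

View pics/w2.png

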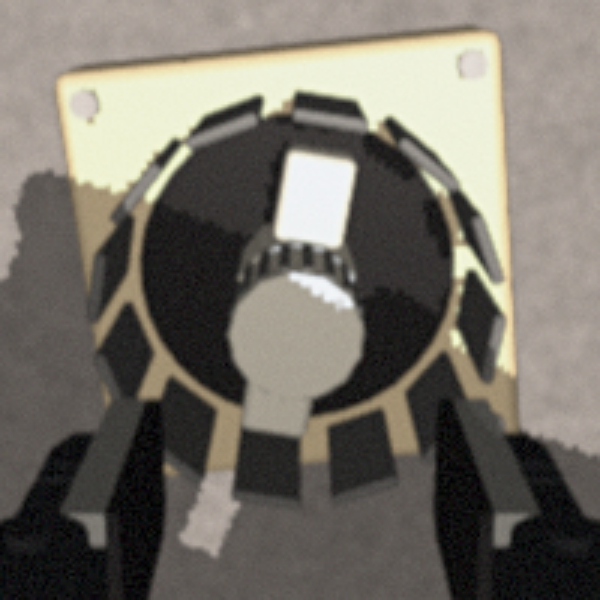

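The zoom shows the knob centre at about (317.7,268), so the TCP is over it within 1 mm, with the jaws square to the ears and clear of the guard. I'll descend and grip.

send_rows(translation=[[0,0,0.7],[0,0,0.7],[0,0,0.7],[0,0,0.6],[0,0,0]], rotation=[[0,0,0],[0,0,0],[0,0,0],[0,0,0],[0,0,0]], grip=[40,40,40,40,40])

```text
time: 7.7
eef_pos: [0.5343, -0.226, 0.0592]
tcp_rot: [-0.631, 0.776, 0.001, -0.0]
contact_force: [0.6, -0.3, -0.6]
opening: 0.466
```

send_rows(translation=[[0,0,0],[0,0,0],[0,0,0]], rotation=[[0,0,0],[0,0,0],[0,0,0]], grip=[20,15,15], squeeze=50)

```text
time: 8.07
eef_pos: [0.5355, -0.2269, 0.0612]
tcp_rot: [-0.631, 0.776, -0.001, 0.0]
contact_force: [0.4, 0.3, -0.1]
opening: 0.307
```

send_rows(translation=[[0,0,-0.003],[0,0,-0.003],[0,0,-0.003],[0,0,-0.003],[0,0,-0.003]], rotation=[[0,0,-1],[0,0,-1],[0,0,-1],[0,0,-1],[0,0,-1]], grip=[15,15,15,15,15])

```text
time: 8.7
eef_pos: [0.5358, -0.2269, 0.0616]
tcp_rot: [0.785, -0.62, 0.001, -0.0]
contact_force: [2.0, -0.7, 0.3]
opening: 0.309
```

send_rows(translation=[[0,0,-0.003],[0,0,-0.003],[0,0,-0.003],[0,0,-0.003],[0,0,-0.003]], rotation=[[0,0,-1],[0,0,-1],[0,0,-1],[0,0,-1],[0,0,-1]], grip=[15,15,15,15,15])

```text
time: 9.32
eef_pos: [0.5366, -0.227, 0.0623]
tcp_rot: [0.9, -0.436, 0.002, -0.0]
contact_force: [2.5, -0.1, -1.2]
opening: 0.31
```

```bash
python3 - <<'E'
from h import *
s=st();print(s["wrist_torque"])
im,K,Rm,p=cam("wrist")
x0,y0=219,157
cv2.imwrite("pics/w3.png",cv2.resize(im[y0:y0+200,x0:x0+200],(400,400)))
E
```

```text
t 9.32 p [ 0.5366 -0.227   0.0623] yawy -141.64 tilt [ 0.004 -0.001 -1.   ] q6 1.896 op 0.31 F [ 2.5 -0.1 -1.2]
[ 0.09202596 -0.61141603  0.02196842]
```

View pics/w3.png

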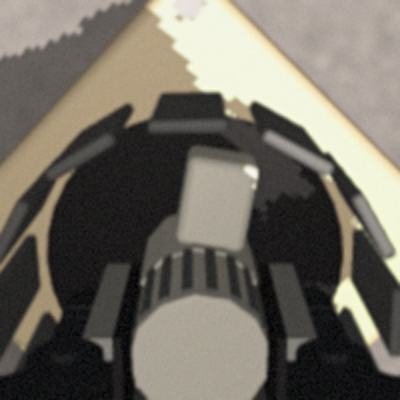

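The ear has kept its place in the gripper's frame (about (215,195) in this crop), so the cap is turning with the gripper. I'll finish the first stroke.

send_rows(translation=[[0,0,-0.003],[0,0,-0.003],[0,0,-0.003],[0,0,-0.003],[0,0,-0.003]], rotation=[[0,0,-1],[0,0,-1],[0,0,-1],[0,0,-1],[0,0,-1]], grip=[15,15,15,15,15])

```text
time: 10.0
eef_pos: [0.5372, -0.2266, 0.0628]
tcp_rot: [0.973, -0.231, 0.003, -0.0]
contact_force: [4.7, 2.4, -0.5]
opening: 0.312
```

send_rows(translation=[[0,0,-0.003],[0,0,-0.003],[0,0,-0.003],[0,0,-0.003],[0,0,-0.003]], rotation=[[0,0,-1],[0,0,-1],[0,0,-1],[0,0,-1],[0,0,-1]], grip=[15,15,15,15,15])

```text
time: 10.62
eef_pos: [0.5375, -0.2259, 0.0633]
tcp_rot: [1.0, -0.015, 0.003, -0.0]
contact_force: [6.6, 2.9, -0.3]
opening: 0.304
```

send_rows(translation=[[0,0,-0.003],[0,0,-0.003],[0,0,-0.003],[0,0,-0.003],[0,0,-0.003]], rotation=[[0,0,-1],[0,0,-1],[0,0,-1],[0,0,-1],[0,0,-1]], grip=[15,15,15,15,15])

```text
time: 11.25
eef_pos: [0.5374, -0.2253, 0.0637]
tcp_rot: [0.98, 0.201, 0.003, -0.0]
contact_force: [5.7, 5.1, 0.1]
opening: 0.302
```

send_rows(translation=[[0,0,-0.003],[0,0,-0.003],[0,0,-0.003],[0,0,-0.003],[0,0,-0.003]], rotation=[[0,0,-1],[0,0,-1],[0,0,-1],[0,0,-1],[0,0,-1]], grip=[15,15,15,15,15])

```text
time: 11.88
eef_pos: [0.5372, -0.2247, 0.064]
tcp_rot: [0.913, 0.408, 0.003, -0.0]
contact_force: [5.3, 6.4, 0.2]
opening: 0.305
```

send_rows(translation=[[0,0,-0.003],[0,0,-0.003],[0,0,-0.003],[0,0,-0.003],[0,0,-0.003]], rotation=[[0,0,-1],[0,0,-1],[0,0,-1],[0,0,-1],[0,0,-1]], grip=[15,15,15,15,15])

```text
time: 12.5
eef_pos: [0.5368, -0.2244, 0.0644]
tcp_rot: [0.803, 0.596, 0.003, -0.0]
contact_force: [4.1, 7.4, 1.1]
opening: 0.309
```

send_rows(translation=[[0,0,-0.003],[0,0,-0.003],[0,0,-0.003],[0,0,-0.003],[0,0,-0.003]], rotation=[[0,0,-1],[0,0,-1],[0,0,-1],[0,0,-1],[0,0,-1]], grip=[15,15,15,15,15])

```text
time: 13.12
eef_pos: [0.5363, -0.2242, 0.0647]
tcp_rot: [0.655, 0.756, 0.003, -0.0]
contact_force: [3.6, 7.6, 1.5]
opening: 0.309
```

send_rows(translation=[[0,0,-0.003],[0,0,-0.003],[0,0,-0.003],[0,0,-0.003],[0,0,-0.003]], rotation=[[0,0,-1],[0,0,-1],[0,0,-1],[0,0,-1],[0,0,-1]], grip=[15,15,15,15,15])

```text
time: 13.75
eef_pos: [0.5358, -0.2242, 0.0652]
tcp_rot: [0.475, 0.88, 0.003, -0.001]
contact_force: [2.2, 7.1, 3.9]
opening: 0.305
```

send_rows(translation=[[0,0,-0.003],[0,0,-0.003],[0,0,-0.003],[0,0,-0.003],[0,0,-0.003]], rotation=[[0,0,-1],[0,0,-1],[0,0,-1],[0,0,-1],[0,0,-1]], grip=[15,15,15,15,15])

```text
time: 14.38
eef_pos: [0.5353, -0.2244, 0.0656]
tcp_rot: [0.274, 0.962, 0.002, -0.001]
contact_force: [-0.2, 5.9, 3.7]
opening: 0.308
```

send_rows(translation=[[0,0,-0.003],[0,0,-0.003],[0,0,-0.003],[0,0,-0.003],[0,0,-0.003]], rotation=[[0,0,-1],[0,0,-1],[0,0,-1],[0,0,-1],[0,0,-1]], grip=[15,15,15,15,15])

```text
time: 15.0
eef_pos: [0.535, -0.2248, 0.0661]
tcp_rot: [0.059, 0.998, 0.002, -0.001]
contact_force: [-0.3, 3.8, 3.6]
opening: 0.303
```

send_rows(translation=[[0,0,-0.003],[0,0,-0.003],[0,0,-0.003],[0,0,-0.003],[0,0,-0.003]], rotation=[[0,0,-1],[0,0,-1],[0,0,-1],[0,0,-1],[0,0,-1]], grip=[15,15,15,15,15])

```text
time: 15.62
eef_pos: [0.5349, -0.2255, 0.0667]
tcp_rot: [-0.159, 0.987, 0.001, -0.0]
contact_force: [-1.4, 3.5, 4.2]
opening: 0.306
```

```bash
python3 - <<'E'
from h import *
s=st();print(s["wrist_torque"])
E
```

```text
t 15.62 p [ 0.5349 -0.2255  0.0667] yawy 108.29 tilt [-0.001  0.003 -1.   ] q6 -2.465 op 0.306 F [-1.4  3.5  4.2]
[ 0.69461477  0.21598098 -0.02935075]
```

send_rows(translation=[[0,0,-0.003],[0,0,-0.003],[0,0,-0.003],[0,0,0],[0,0,-0.1]], rotation=[[0,0,-1],[0,0,-1],[0,0,-1],[0,0,0],[0,0,0]], grip=[15,15,15,40,40])

```text
time: 16.25
eef_pos: [0.5347, -0.2265, 0.0689]
tcp_rot: [-0.285, 0.958, 0.0, -0.0]
contact_force: [-1.0, -0.6, 0.3]
opening: 0.469
```

```bash
python3 - <<'E'
from h import *
st()
E
```

```text
t 16.25 p [ 0.5347 -0.2265  0.0689] yawy 123.14 tilt [-0.001  0.    -1.   ] q6 -2.724 op 0.469 F [-1.  -0.6  0.3]
```

send_rows(translation=[[-0.04,0,0],[0,0,0],[0,0,0],[0,0,0],[0,0,0]], rotation=[[0,0,1],[0,0,1],[0,0,1],[0,0,1],[0,0,1]], grip=[40,40,40,40,40])

```text
time: 16.88
eef_pos: [0.5359, -0.226, 0.0691]
tcp_rot: [-0.07, 0.998, -0.0, -0.0]
contact_force: [-0.2, -0.5, -0.5]
opening: 0.467
```

send_rows(translation=[[0,0,0],[0,0,0],[0,0,0],[0,0,0],[0,0,0]], rotation=[[0,0,1],[0,0,1],[0,0,1],[0,0,1],[0,0,1]], grip=[40,40,40,40,40])

```text
time: 17.5
eef_pos: [0.536, -0.2261, 0.0691]
tcp_rot: [0.148, 0.989, -0.0, -0.0]
contact_force: [0.0, -0.2, -0.2]
opening: 0.469
```

send_rows(translation=[[0,0,0],[0,0,0],[0,0,0],[0,0,0],[0,0,0]], rotation=[[0,0,1],[0,0,1],[0,0,1],[0,0,1],[0,0,1]], grip=[40,40,40,40,40])

```text
time: 18.12
eef_pos: [0.5359, -0.2261, 0.0691]
tcp_rot: [0.358, 0.934, -0.0, -0.0]
contact_force: [-0.1, 0.3, -0.4]
opening: 0.469
```

send_rows(translation=[[0,0,0],[0,0,0],[0,0,0],[0,0,0],[0,0,0]], rotation=[[0,0,1],[0,0,1],[0,0,1],[0,0,1],[0,0,1]], grip=[40,40,40,40,40])

```text
time: 18.75
eef_pos: [0.5359, -0.2261, 0.0691]
tcp_rot: [0.552, 0.834, -0.0, 0.0]
contact_force: [-0.7, -0.0, 0.4]
opening: 0.467
```

send_rows(translation=[[0,0,0],[0,0,0],[0,0,0],[0,0,0],[0,0,0]], rotation=[[0,0,1],[0,0,1],[0,0,1],[0,0,1],[0,0,1]], grip=[40,40,40,40,40])

```text
time: 19.38
eef_pos: [0.5359, -0.226, 0.0691]
tcp_rot: [0.719, 0.695, -0.0, 0.0]
contact_force: [0.3, 0.0, 0.2]
opening: 0.473
```

send_rows(translation=[[0,0,0],[0,0,0],[0,0,0],[0,0,0],[0,0,0]], rotation=[[0,0,1],[0,0,1],[0,0,1],[0,0,1],[0,0,1]], grip=[40,40,40,40,40])

```text
time: 20.0
eef_pos: [0.5359, -0.2261, 0.0691]
tcp_rot: [0.853, 0.522, -0.0, 0.0]
contact_force: [-0.3, 0.3, 0.6]
opening: 0.47
```

send_rows(translation=[[0,0,0],[0,0,0],[0,0,0],[0,0,0],[0,0,0]], rotation=[[0,0,1],[0,0,1],[0,0,1],[0,0,1],[0,0,1]], grip=[40,40,40,40,40])

```text
time: 20.62
eef_pos: [0.5359, -0.2261, 0.0691]
tcp_rot: [0.946, 0.325, -0.0, 0.0]
contact_force: [-0.3, -0.3, 0.4]
opening: 0.47
```

send_rows(translation=[[0,0,0],[0,0,0],[0,0,0],[0,0,0],[0,0,0]], rotation=[[0,0,1],[0,0,1],[0,0,1],[0,0,1],[0,0,1]], grip=[40,40,40,40,40])

```text
time: 21.25
eef_pos: [0.5359, -0.2261, 0.0691]
tcp_rot: [0.994, 0.113, -0.0, 0.0]
contact_force: [-0.0, -0.4, 0.0]
opening: 0.469
```

send_rows(translation=[[0,0,0],[0,0,0],[0,0,0],[0,0,0],[0,0,0]], rotation=[[0,0,1],[0,0,1],[0,0,1],[0,0,1],[0,0,1]], grip=[40,40,40,40,40])

```text
time: 21.88
eef_pos: [0.5359, -0.2261, 0.0691]
tcp_rot: [0.995, -0.105, -0.0, 0.0]
contact_force: [-0.8, 0.3, -0.0]
opening: 0.466
```

send_rows(translation=[[0,0,0],[0,0,0],[0,0,0],[0,0,0],[0,0,0]], rotation=[[0,0,1],[0,0,1],[0,0,1],[0,0,1],[0,0,1]], grip=[40,40,40,40,40])

```text
time: 22.5
eef_pos: [0.5359, -0.2261, 0.0691]
tcp_rot: [0.948, -0.317, 0.0, 0.0]
contact_force: [0.2, 0.7, -0.0]
opening: 0.465
```

send_rows(translation=[[0,0,0],[0,0,0],[0,0,0],[0,0,0],[0,0,0]], rotation=[[0,0,1],[0,0,1],[0,0,1],[0,0,1],[0,0,1]], grip=[40,40,40,40,40])

```text
time: 23.12
eef_pos: [0.536, -0.2261, 0.0691]
tcp_rot: [0.857, -0.515, 0.0, 0.0]
contact_force: [0.4, -1.0, 0.4]
opening: 0.471
```

send_rows(translation=[[0,0,0],[0,0,0],[0,0,0],[0,0,0],[0,0,0]], rotation=[[0,0,1],[0,0,1],[0,0,1],[0,0,1],[0,0,1]], grip=[40,40,40,40,40])

```text
time: 23.75
eef_pos: [0.536, -0.2261, 0.0691]
tcp_rot: [0.725, -0.688, 0.0, 0.0]
contact_force: [0.8, 0.1, 0.2]
opening: 0.471
```

send_rows(translation=[[0,0,0],[0,0,0],[0,0,0],[0,0,0],[0,0,0]], rotation=[[0,0,1],[0,0,1],[0,0,1],[0,0,0],[0,0,0]], grip=[40,40,40,20,15])

```text
time: 24.38
eef_pos: [0.5361, -0.226, 0.0692]
tcp_rot: [-0.631, 0.776, -0.0, 0.0]
contact_force: [-0.8, 0.9, 0.7]
opening: 0.303
```

```bash
python3 - <<'E'
from h import *
s=st();print(s["wrist_torque"])
E
```

```text
t 24.38 p [ 0.5361 -0.226   0.0692] yawy 168.27 tilt [ 0. -0. -1.] q6 2.773 op 0.303 F [-0.8  0.9  0.7]
[-0.00104677  0.01476508 -0.01555726]
```

send_rows(translation=[[0,0,-0.003],[0,0,-0.003],[0,0,-0.003],[0,0,-0.003],[0,0,-0.003]], rotation=[[0,0,-1],[0,0,-1],[0,0,-1],[0,0,-1],[0,0,-1]], grip=[15,15,15,15,15])

```text
time: 25.0
eef_pos: [0.5361, -0.2257, 0.0696]
tcp_rot: [0.785, -0.62, -0.0, -0.0]
contact_force: [0.3, 0.8, 0.9]
opening: 0.306
```

send_rows(translation=[[0,0,-0.003],[0,0,-0.003],[0,0,-0.003],[0,0,-0.003],[0,0,-0.003]], rotation=[[0,0,-1],[0,0,-1],[0,0,-1],[0,0,-1],[0,0,-1]], grip=[15,15,15,15,15])

```text
time: 25.62
eef_pos: [0.5361, -0.2259, 0.0701]
tcp_rot: [0.9, -0.435, 0.0, -0.0]
contact_force: [0.1, 1.0, 1.6]
opening: 0.307
```

send_rows(translation=[[0,0,-0.003],[0,0,-0.003],[0,0,-0.003],[0,0,-0.003],[0,0,-0.003]], rotation=[[0,0,-1],[0,0,-1],[0,0,-1],[0,0,-1],[0,0,-1]], grip=[15,15,15,15,15])

```text
time: 26.25
eef_pos: [0.5363, -0.226, 0.0706]
tcp_rot: [0.973, -0.23, 0.0, 0.0]
contact_force: [1.1, 0.0, 1.2]
opening: 0.306
```

send_rows(translation=[[0,0,-0.003],[0,0,-0.003],[0,0,-0.003],[0,0,-0.003],[0,0,-0.003]], rotation=[[0,0,-1],[0,0,-1],[0,0,-1],[0,0,-1],[0,0,-1]], grip=[15,15,15,15,15])

```text
time: 26.88
eef_pos: [0.5366, -0.2259, 0.0711]
tcp_rot: [1.0, -0.014, 0.001, 0.0]
contact_force: [1.8, 0.3, 0.7]
opening: 0.303
```

send_rows(translation=[[0,0,-0.003],[0,0,-0.003],[0,0,-0.003],[0,0,-0.003],[0,0,-0.003]], rotation=[[0,0,-1],[0,0,-1],[0,0,-1],[0,0,-1],[0,0,-1]], grip=[15,15,15,15,15])

```text
time: 27.5
eef_pos: [0.5367, -0.2257, 0.0716]
tcp_rot: [0.979, 0.203, 0.001, 0.0]
contact_force: [1.2, 2.1, 0.6]
opening: 0.305
```

send_rows(translation=[[0,0,-0.003],[0,0,-0.003],[0,0,-0.003],[0,0,-0.003],[0,0,-0.003]], rotation=[[0,0,-1],[0,0,-1],[0,0,-1],[0,0,-1],[0,0,-1]], grip=[15,15,15,15,15])

```text
time: 28.12
eef_pos: [0.5368, -0.2255, 0.072]
tcp_rot: [0.912, 0.41, 0.001, 0.0]
contact_force: [1.6, 0.5, -0.1]
opening: 0.308
```

send_rows(translation=[[0,0,-0.003],[0,0,-0.003],[0,0,-0.003],[0,0,-0.003],[0,0,-0.003]], rotation=[[0,0,-1],[0,0,-1],[0,0,-1],[0,0,-1],[0,0,-1]], grip=[15,15,15,15,15])

```text
time: 28.75
eef_pos: [0.5369, -0.2252, 0.0725]
tcp_rot: [0.802, 0.597, 0.001, 0.0]
contact_force: [1.5, 2.4, 1.0]
opening: 0.308
```

send_rows(translation=[[0,0,-0.003],[0,0,-0.003],[0,0,-0.003],[0,0,-0.003],[0,0,-0.003]], rotation=[[0,0,-1],[0,0,-1],[0,0,-1],[0,0,-1],[0,0,-1]], grip=[15,15,15,15,15])

```text
time: 29.38
eef_pos: [0.5369, -0.2249, 0.073]
tcp_rot: [0.654, 0.757, 0.001, 0.0]
contact_force: [1.6, 3.3, 1.6]
opening: 0.309
```

send_rows(translation=[[0,0,-0.003],[0,0,-0.003],[0,0,-0.003],[0,0,-0.003],[0,0,-0.003]], rotation=[[0,0,-1],[0,0,-1],[0,0,-1],[0,0,-1],[0,0,-1]], grip=[15,15,15,15,15])

```text
time: 30.0
eef_pos: [0.5367, -0.2246, 0.0734]
tcp_rot: [0.474, 0.88, 0.002, 0.0]
contact_force: [1.7, 3.7, 2.2]
opening: 0.308
```

send_rows(translation=[[0,0,-0.003],[0,0,-0.003],[0,0,-0.003],[0,0,-0.003],[0,0,-0.003]], rotation=[[0,0,-1],[0,0,-1],[0,0,-1],[0,0,-1],[0,0,-1]], grip=[15,15,15,15,15])

```text
time: 30.62
eef_pos: [0.5364, -0.2245, 0.0739]
tcp_rot: [0.273, 0.962, 0.002, -0.0]
contact_force: [0.9, 3.8, 2.3]
opening: 0.303
```

send_rows(translation=[[0,0,-0.003],[0,0,-0.003],[0,0,-0.003],[0,0,-0.003],[0,0,-0.003]], rotation=[[0,0,-1],[0,0,-1],[0,0,-1],[0,0,-1],[0,0,-1]], grip=[15,15,15,15,15])

```text
time: 31.25
eef_pos: [0.5362, -0.2246, 0.0744]
tcp_rot: [0.058, 0.998, 0.001, -0.0]
contact_force: [-0.1, 3.7, 2.8]
opening: 0.309
```

send_rows(translation=[[0,0,-0.003],[0,0,-0.003],[0,0,-0.003],[0,0,-0.003],[0,0,-0.003]], rotation=[[0,0,-1],[0,0,-1],[0,0,-1],[0,0,-1],[0,0,-1]], grip=[15,15,15,15,15])

```text
time: 31.88
eef_pos: [0.536, -0.2249, 0.0748]
tcp_rot: [-0.16, 0.987, 0.001, -0.0]
contact_force: [-2.0, 3.1, 4.6]
opening: 0.304
```

send_rows(translation=[[0,0,0],[0,0,-0.05],[0,0,-0.1]], rotation=[[0,0,-1],[0,0,-1],[0,0,-1]], grip=[15,15,15])

```text
time: 32.25
eef_pos: [0.5354, -0.2253, 0.0783]
tcp_rot: [-0.288, 0.958, 0.001, -0.001]
contact_force: [-1.2, 0.5, -0.5]
opening: 0.305
```

```bash
python3 - <<'E'
from h import *
s=st();print(s["wrist_torque"])
E
```

```text
t 32.25 p [ 0.5354 -0.2253  0.0783] yawy 123.44 tilt [-0.002  0.001 -1.   ] q6 -2.727 op 0.305 F [-1.2  0.5 -0.5]
[0.15265601 0.05763839 0.06418252]
```

Free: z rose about 4 mm with no vertical force. I'll lift.

send_rows(translation=[[0,0,-0.4],[0,0,-0.6],[0,0,-0.7],[0,0,-0.4],[0,0,0]], rotation=[[0,0,0],[0,0,0],[0,0,0],[0,0,0],[0,0,0]], grip=[15,15,15,15,15])

```text
time: 32.88
eef_pos: [0.5369, -0.2265, 0.1439]
tcp_rot: [-0.286, 0.958, -0.001, 0.001]
contact_force: [0.3, 0.5, -0.8]
opening: 0.305
```

```bash
python3 - <<'E'
from h import *
s=st();print(s["qpos"][0]);im,K,Rm,p=cam("wrist")
cv2.imwrite("pics/w4.png",im)
plan(s["eef_pos"],yawy(s),[.499,-.006,.09],-35,10)
t=np.load("top0.npz");hsv=cv2.cvtColor(t["im"],cv2.COLOR_BGR2HSV)
m=(((hsv[...,0]<8)|(hsv[...,0]>172))&(hsv[...,1]>150)).astype(np.uint8);m[:,:200]=0;m[:,240:]=0;m[:255]=0
c=max(cv2.findContours(m,0,1)[0],key=cv2.contourArea)
print("driver handle",cv2.boxPoints(cv2.minAreaRect((ray(t["K"],t["R"],t["p"],c[:,0],.012)[:,:2]).astype(np.float32))))
E
```

```text
t 32.88 p [ 0.5369 -0.2265  0.1439] yawy 123.21 tilt [ 0.003 -0.002 -1.   ] q6 -2.724 op 0.305 F [ 0.3  0.5 -0.8]
-0.5732067194873185
[[-0.45, 0.66, 0.18], [-0.38, 0.69, 0.18], [-0.29, 0.72, 0.18], [-0.22, 0.73, 0.18], [-0.14, 0.74, 0.18]]
[[-0.06, 0.75, 0.18], [0.02, 0.74, 0.18], [0.1, 0.72, 0.18], [0.17, 0.69, 0.18], [0.24, 0.67, 0.18]]
rz 0.7 end [ 0.4989 -0.0059  0.0899] yaw 88.21054816318767
driver handle [[0.33464876 0.22382927]
 [0.3383099  0.1993204 ]
 [0.4368247  0.21403658]
 [0.43316355 0.23854545]]
```

View pics/w4.png

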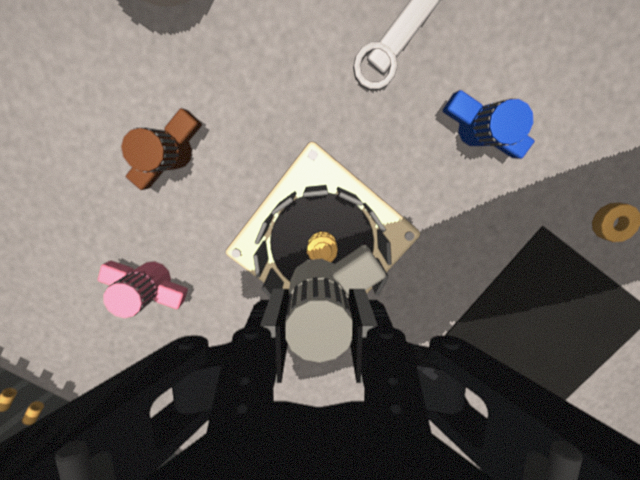

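The cap is held upright between the pads, with the bare stud at (322,246) and the visible ear at (365,268). That makes the wing about yawy+38°, as tracked. Now to the mat.

send_rows(translation=[[-0.45,0.66,0.18],[-0.38,0.69,0.18],[-0.29,0.72,0.18],[-0.22,0.73,0.18],[-0.14,0.74,0.18]], rotation=[[0,0,0.7],[0,0,0.7],[0,0,0.7],[0,0,0.7],[0,0,0.7]], grip=[15,15,15,15,15])

```text
time: 33.55
eef_pos: [0.5277, -0.109, 0.1135]
tcp_rot: [-0.136, 0.991, 0.001, -0.001]
contact_force: [0.1, 0.1, -1.2]
opening: 0.305
```

send_rows(translation=[[-0.06,0.75,0.18],[0.02,0.74,0.18],[0.1,0.72,0.18],[0.17,0.69,0.18],[0.24,0.67,0.18]], rotation=[[0,0,0.7],[0,0,0.7],[0,0,0.7],[0,0,0.7],[0,0,0.7]], grip=[15,15,15,15,15])

```text
time: 34.17
eef_pos: [0.4969, -0.0045, 0.0867]
tcp_rot: [0.017, 1.0, 0.0, -0.001]
contact_force: [0.8, 0.1, -0.7]
opening: 0.306
```

send_rows(translation=[[0,0,0.6],[0,0,0.6],[0,0,0.4],[0,0,0],[0,0,0]], rotation=[[0,0,0],[0,0,0],[0,0,0],[0,0,0],[0,0,0]], grip=[15,15,15,15,15])

```text
time: 34.8
eef_pos: [0.4984, -0.0057, 0.0401]
tcp_rot: [0.016, 1.0, -0.0, 0.0]
contact_force: [-0.1, 0.3, -0.1]
opening: 0.309
```

send_rows(translation=[[0,0,0.06],[0,0,0.04],[0,0,0.03],[0,0,0]], rotation=[[0,0,0],[0,0,0],[0,0,0],[0,0,0]], grip=[15,15,15,15])

```text
time: 35.3
eef_pos: [0.4979, -0.0053, 0.036]
tcp_rot: [0.015, 1.0, -0.0, 0.0]
contact_force: [-0.5, -0.1, -0.1]
opening: 0.308
```

send_rows(translation=[[0,0,0.03],[0,0,0]], rotation=[[0,0,0],[0,0,0]], grip=[15,15])

```text
time: 35.55
eef_pos: [0.4983, -0.0054, 0.0359]
tcp_rot: [0.015, 1.0, 0.0, 0.0]
contact_force: [-1.6, 0.4, 4.8]
opening: 0.309
```

Touchdown on the mat (4.8 N). Release and rise.

send_rows(translation=[[0,0,0],[0,0,0],[0,0,-0.2],[0,0,-0.6],[0,0,-0.6]], rotation=[[0,0,0],[0,0,0],[0,0,0],[0,0,0],[0,0,-1]], grip=[36,44,44,44,85])

```text
time: 36.17
eef_pos: [0.4979, -0.0053, 0.0776]
tcp_rot: [-0.029, 1.0, 0.0, -0.0]
contact_force: [0.3, 0.0, 0.7]
opening: 0.709
```

send_rows(translation=[[0,0,-0.6],[0,0,-0.3],[0,0,0],[0,0,0],[0,0,0]], rotation=[[0,0,-1],[0,0,-1],[0,0,-1],[0,0,-1],[0,0,-1]], grip=[85,85,85,85,85])

```text
time: 36.8
eef_pos: [0.498, -0.0054, 0.1044]
tcp_rot: [-0.245, 0.969, -0.0, 0.0]
contact_force: [0.3, -0.4, -0.4]
opening: 0.996
```

send_rows(translation=[[0,0,0],[0,0,0],[0,0,0]], rotation=[[0,0,-1],[0,0,-0.6],[0,0,0]], grip=[85,85,85])

```text
time: 37.17
eef_pos: [0.498, -0.0054, 0.1043]
tcp_rot: [-0.311, 0.951, -0.0, 0.0]
contact_force: [0.8, 0.5, -0.8]
opening: 0.997
```

```bash
python3 - <<'E'
from h import *
s=st();im,K,Rm,p=cam("wrist");np.savez("w5.npz",im=im,K=K,R=Rm,p=p)
c=proj(K,Rm,p,[[.4983,-.0054,.055],[.4983,-.0054,.029]]);print(c)
x0=int(c[0][0])-100;y0=int(c[0][1])-90
t=cam("top")[0]
cv2.imwrite("pics/w5.png",np.hstack([cv2.resize(im[y0:y0+180,x0:x0+200],(500,450)),cv2.resize(t[215:275,285:345],(300,450)[:1]*2).copy() if 0 else cv2.copyMakeBorder(cv2.resize(t[215:275,285:325],(300,450)),0,0,0,0,0)]));print(x0,y0)
E
```

```text
t 37.17 p [ 0.498  -0.0054  0.1043] yawy 126.19 tilt [ 0. -0. -1.] q6 -2.417 op 0.997 F [ 0.8  0.5 -0.8]
[[319.98454585 273.43550766]
 [319.86691911 260.18543749]]
219 183
```

View pics/w5.png

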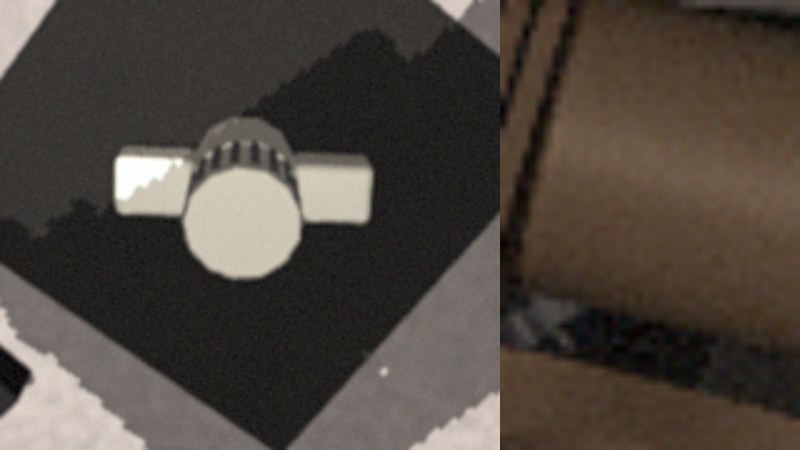

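The cap stands upright on the mat (knob at wrist pixel (316,272)), with the wing within about 2° of the jaw axis and centred to about 1-2 mm. I'll descend over the ears.

send_rows(translation=[[0,-0.03,0.7],[0,0,0.8],[0,0,0.8],[0,0,0.6],[0,0,0.25]], rotation=[[0,0,0.4],[0,0,0],[0,0,0],[0,0,0],[0,0,0]], grip=[85,85,85,85,85])

```text
time: 37.9
eef_pos: [0.4979, -0.0059, 0.0085]
tcp_rot: [-0.294, 0.956, 0.0, -0.001]
contact_force: [0.7, -0.5, 0.1]
opening: 0.997
```

send_rows(translation=[[0,0,0.1],[0,0,0]], rotation=[[0,0,0],[0,0,0]], grip=[85,85])

```text
time: 38.15
eef_pos: [0.499, -0.0062, 0.0071]
tcp_rot: [-0.294, 0.956, -0.0, 0.0]
contact_force: [0.4, 0.0, -0.4]
opening: 0.996
```

send_rows(translation=[[0,0,0.05],[0,0,0],[0,0,0],[0,0,0],[0,0,0]], rotation=[[0,0,0],[0,0,0],[0,0,0],[0,0,0],[0,0,0]], grip=[75,60,60,60,60], squeeze=50)

```text
time: 38.78
eef_pos: [0.4993, -0.0063, 0.006]
tcp_rot: [-0.294, 0.956, -0.0, 0.001]
contact_force: [-1.6, 1.8, 4.8]
opening: 0.78
```

send_rows(translation=[[0,0,-0.1],[0,0,-0.3],[0,0,-0.6],[0,0,-0.7],[0,0,0]], rotation=[[0,0,0],[0,0,0],[0,0,0],[0,0,0],[0,0,0]], grip=[60,60,60,60,60])

```text
time: 39.4
eef_pos: [0.5004, -0.0065, 0.0588]
tcp_rot: [-0.294, 0.956, -0.001, 0.002]
contact_force: [0.5, 0.6, -0.7]
opening: 0.78
```

```bash
python3 - <<'E'
from h import *
st();im,K,Rm,p=cam("wrist");s=st();np.savez("w6.npz",im=im,K=K,R=Rm,p=p)
cv2.imwrite("pics/w6.png",im[180:420,160:480])
print(s["qpos"])
E
```

```text
t 39.4 p [ 0.5004 -0.0065  0.0588] yawy 124.23 tilt [ 0.005 -0.001 -1.   ] q6 -2.384 op 0.78 F [ 0.5  0.6 -0.7]
t 39.45 p [ 0.4993 -0.0063  0.0575] yawy 124.23 tilt [ 0.003 -0.001 -1.   ] q6 -2.384 op 0.782 F [-0.7 -0.8 -1.2]
[-2.15985059e-01  1.21696346e-01  2.12280644e+00 -1.17401584e-05
  8.94136264e-01 -2.38420715e+00]
```

View pics/w6.png

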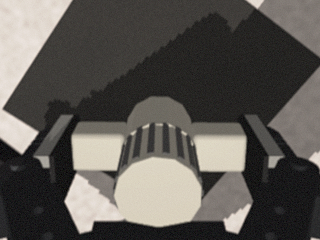

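The cap is held by both ear ends, level, with the pads on the ears and nothing over the knob. I'll cross-check the dock from the scene view using the roof corners (438,279), (459,273), (474,292) and (452,298).

```bash
python3 - <<'E'
from h import *
s=np.load("scene0.npz");t=np.load("top0.npz")
q=np.array([(120,77),(225,47),(300,140),(190,170)])*.2+[414,264]
Q=ray(s["K"],s["R"],s["p"],q,.076)[:,:2];print(Q,[np.linalg.norm(Q[i]-Q[i-1]) for i in range(4)])
# top: contour-based corners
im=t["im"];hsv=cv2.cvtColor(im,cv2.COLOR_BGR2HSV)
big=cv2.resize(im[195:255,165:225],None,fx=4,fy=4,interpolation=cv2.INTER_CUBIC)
g=cv2.cvtColor(big,cv2.COLOR_BGR2GRAY);m=(g>140).astype(np.uint8)
c=max(cv2.findContours(m,0,1)[0],key=cv2.contourArea);ap=cv2.approxPolyDP(c,8,True)[:,0]/4+[165,195]
print(ap.round(1));print(ray(t["K"],t["R"],t["p"],ap,.076)[:,:2].round(4))
for n in(s,t):
  C=proj(n["K"],n["R"],n["p"],[.499,-.006,.003]);print(C)
im2,K,Rm,p=cam("scene")
a=im2[230:330,400:500]
cv2.imwrite("pics/x.png",a)
E
```

```text
[[0.52181687 0.23358392]
 [0.49001096 0.27665637]
 [0.53970672 0.31042478]
 [0.5700676  0.26672466]] [np.float64(0.0585358144283077), np.float64(0.05354298654380384), np.float64(0.06008305812788323), np.float64(0.05321169228242089)]
[[195.8 209.8]
 [193.5 215. ]
 [189.5 213.8]
 [183.2 217.8]
 [182.2 222. ]
 [177.  223.2]
 [191.  244.8]
 [196.8 240.8]
 [200.5 246.8]
 [215.5 236. ]]
[[0.5665 0.267 ]
 [0.5542 0.2717]
 [0.5568 0.281 ]
 [0.5471 0.295 ]
 [0.5373 0.2969]
 [0.534  0.3089]
 [0.4856 0.2748]
 [0.4952 0.262 ]
 [0.4816 0.2528]
 [0.5074 0.2194]]
[[334.39225422 275.73101026]]
[[313.39352548 243.76735504]]
```

Both views agree within 4 mm: mean dock_floor is about (.516,.262), yaw about 35°. I'll plan the carry to 38 mm in front of it.

```bash
python3 - <<'E'
from h import *
plan([.4995,-.0063,.058],124.2,[.4852,.2401,.085],1,12)
E
```

```text
[[-0.46, 0.48, -0.08], [-0.45, 0.5, -0.07], [-0.43, 0.53, -0.08], [-0.41, 0.54, -0.07], [-0.39, 0.56, -0.08]]
[[-0.37, 0.58, -0.07], [-0.36, 0.6, -0.08], [-0.33, 0.62, -0.07], [-0.31, 0.63, -0.08], [-0.28, 0.65, -0.07]]
[[-0.27, 0.66, -0.07], [-0.23, 0.68, -0.08]]
rz -0.02 end [0.485  0.2401 0.085 ] yaw 125.39999999999993
```

send_rows(translation=[[-0.46,0.48,-0.08],[-0.45,0.5,-0.07],[-0.43,0.53,-0.08],[-0.41,0.54,-0.07],[-0.39,0.56,-0.08]], rotation=[[0,0,-0.02],[0,0,-0.02],[0,0,-0.02],[0,0,-0.02],[0,0,-0.02]], grip=[60,60,60,60,60])

```text
time: 40.12
eef_pos: [0.5062, 0.0954, 0.0664]
tcp_rot: [-0.298, 0.954, 0.0, -0.001]
contact_force: [0.8, 0.4, -0.7]
opening: 0.779
```

send_rows(translation=[[-0.37,0.58,-0.07],[-0.36,0.6,-0.08],[-0.33,0.62,-0.07],[-0.31,0.63,-0.08],[-0.28,0.65,-0.07]], rotation=[[0,0,-0.02],[0,0,-0.02],[0,0,-0.02],[0,0,-0.02],[0,0,-0.02]], grip=[60,60,60,60,60])

```text
time: 40.75
eef_pos: [0.4939, 0.1994, 0.0774]
tcp_rot: [-0.303, 0.953, 0.0, -0.001]
contact_force: [0.1, 0.7, -0.9]
opening: 0.783
```

send_rows(translation=[[-0.27,0.66,-0.07],[-0.23,0.68,-0.08],[0,0,0.3],[0,0,0],[0,0,0]], rotation=[[0,0,-0.02],[0,0,-0.02],[0,0,0],[0,0,0],[0,0,0]], grip=[60,60,60,60,60])

```text
time: 41.38
eef_pos: [0.4836, 0.2396, 0.0734]
tcp_rot: [-0.304, 0.953, -0.0, -0.001]
contact_force: [0.5, 1.1, -0.5]
opening: 0.779
```

```bash
python3 - <<'E'
from h import *
s=st()
im,K,Rm,p=cam("scene")
o=np.array([.5162,.262,0]);y=np.radians(35.2);ex=np.array([np.cos(y),np.sin(y),0]);ey=np.array([-ex[1],ex[0],0])
P=s["eef_pos"]-o;print("tcp in dock",P@ex,P@ey)
b=cv2.resize(im[220:320,400:520],(720,600),interpolation=cv2.INTER_CUBIC)
for X in [o+ex*a+ey*c+[0,0,.076] for a in(-.016,.046) for c in(-.027,.027)]:
    u=(proj(K,Rm,p,X)[0]-[400,220])*6;cv2.circle(b,tuple(int(v) for v in u),3,(0,0,255),-1)
cv2.imwrite("pics/s7.png",b)
E
```

```text
t 41.38 p [0.4836 0.2396 0.0734] yawy 125.38 tilt [-0.001 -0.001 -1.   ] q6 -1.916 op 0.779 F [ 0.5  1.1 -0.5]
tcp in dock -0.039528494469365315 0.00045972462544895213
```

View pics/s7.png

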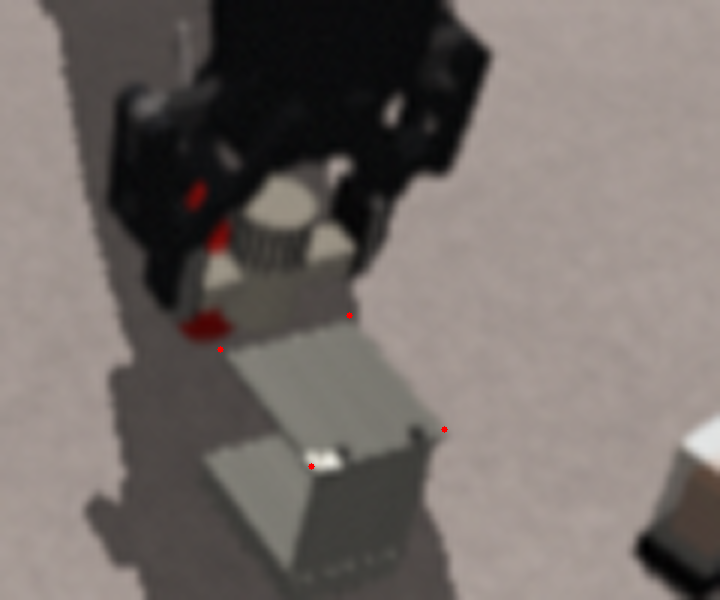

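The projected roof corners (red) fall within about 1 source pixel of the real ones. The cap is in line in front of the dock and clear of the screwdriver. I'll descend low.

send_rows(translation=[[0,0,0.5],[0,0,0.6],[0,0,0.4],[0,0,0.2],[0,0,0]], rotation=[[0,0,0],[0,0,0],[0,0,0],[0,0,0],[0,0,0]], grip=[60,60,60,60,60])

```text
time: 42.05
eef_pos: [0.4835, 0.2403, 0.0224]
tcp_rot: [-0.304, 0.953, 0.0, -0.001]
contact_force: [0.5, -0.0, -0.3]
opening: 0.78
```

```bash
python3 - <<'E'
from h import *
for _ in range(2): s=st()
E
```

```text
t 42.05 p [0.4835 0.2403 0.0224] yawy 125.43 tilt [-0.001 -0.    -1.   ] q6 -1.916 op 0.78 F [ 0.5 -0.  -0.3]
t 42.05 p [0.4835 0.2403 0.0224] yawy 125.43 tilt [-0.001 -0.    -1.   ] q6 -1.916 op 0.78 F [ 0.5 -0.  -0.3]
```

send_rows(translation=[[0,0,0.06],[-0.2,0,0],[-0.2,0,0],[-0.2,0,0],[0,0,0]], rotation=[[0,0,0],[0,0,0],[0,0,0],[0,0,0],[0,0,0]], grip=[60,60,60,60,60])

```text
time: 42.68
eef_pos: [0.4992, 0.2511, 0.0215]
tcp_rot: [-0.304, 0.953, -0.0, 0.0]
contact_force: [-0.5, 0.1, -0.9]
opening: 0.779
```

send_rows(translation=[[-0.2,0,0],[-0.2,0,0],[-0.2,0,0],[-0.2,0,0],[0,0,0]], rotation=[[0,0,0],[0,0,0],[0,0,0],[0,0,0],[0,0,0]], grip=[60,60,60,60,60])

```text
time: 43.3
eef_pos: [0.5186, 0.265, 0.0214]
tcp_rot: [-0.304, 0.953, -0.0, 0.0]
contact_force: [0.2, 1.0, -0.9]
opening: 0.782
```

send_rows(translation=[[0,0,0.04],[0,0,0.03],[0,0,0]], rotation=[[0,0,0],[0,0,0],[0,0,0]], grip=[60,60,60])

```text
time: 43.68
eef_pos: [0.5178, 0.2646, 0.019]
tcp_rot: [-0.304, 0.953, -0.0, -0.0]
contact_force: [0.0, -0.1, -1.0]
opening: 0.784
```

Inserted with no side contact. I'll lower the last millimetre or so until it touches.

send_rows(translation=[[0,0,0.02],[0,0,0.02],[0,0,0]], rotation=[[0,0,0],[0,0,0],[0,0,0]], grip=[60,60,60])

```text
time: 44.05
eef_pos: [0.5181, 0.2647, 0.0181]
tcp_rot: [-0.304, 0.953, -0.0, 0.0]
contact_force: [-0.7, 0.2, 0.1]
opening: 0.782
```

send_rows(translation=[[0,0,0.03],[0,0,0]], rotation=[[0,0,0],[0,0,0]], grip=[60,60])

```text
time: 44.3
eef_pos: [0.5181, 0.2647, 0.018]
tcp_rot: [-0.304, 0.953, -0.0, -0.0]
contact_force: [-2.0, -0.9, 5.0]
opening: 0.78
```

Touchdown at 5 N. Open fully, then go straight up beside the roof.

send_rows(translation=[[0,0,0],[0,0,0],[0,0,0],[0,0,0]], rotation=[[0,0,0],[0,0,0],[0,0,0],[0,0,0]], grip=[74,85,85,85])

```text
time: 44.8
eef_pos: [0.518, 0.2647, 0.0169]
tcp_rot: [-0.304, 0.953, 0.0, -0.0]
contact_force: [0.5, -0.4, -0.2]
opening: 0.999
```

send_rows(translation=[[0,0,-0.3],[0,0,-0.7],[0,0,-0.9],[0,0,-0.9],[0,0,-0.9]], rotation=[[0,0,0],[0,0,0],[0,0,0],[0,0,0],[0,0,0]], grip=[85,85,85,85,85])

```text
time: 45.42
eef_pos: [0.5182, 0.2647, 0.1297]
tcp_rot: [-0.304, 0.953, -0.0, 0.0]
contact_force: [-0.4, 0.2, -0.2]
opening: 0.988
```

send_rows(translation=[[0,0,-0.9],[0,0,-0.9],[0.9,0,-0.5],[0.9,0,0],[0,0,0]], rotation=[[0,0,0],[0,0,0],[0,0,0],[0,0,0],[0,0,0]], grip=[85,85,85,85,85])

```text
time: 46.05
eef_pos: [0.4733, 0.233, 0.1978]
tcp_rot: [-0.304, 0.953, -0.0, 0.0]
contact_force: [-0.2, 0.5, 0.2]
opening: 0.994
```

```bash
python3 - <<'E'
from h import *
st()
im=cam("scene")[0]
b=cv2.resize(im[230:320,410:500],(500,500),interpolation=cv2.INTER_CUBIC)
cv2.imwrite("pics/s8.png",b)
E
```

```text
t 46.05 p [0.4733 0.233  0.1978] yawy 125.4 tilt [ 0.001  0.    -1.   ] q6 -1.924 op 0.994 F [-0.2  0.5  0.2]
```

View pics/s8.png

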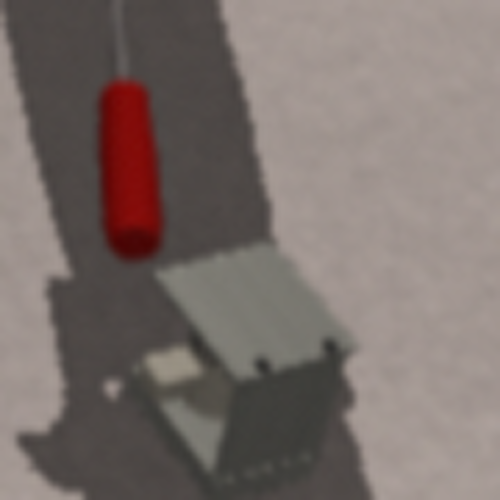

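The ear shows level at about (441,296) in the scene view, under the roof's side. The dock and driver are undisturbed. I'll compare it with the prediction and hand in.

```bash
python3 - <<'E'
from h import *
im,K,Rm,p=cam("scene")
y=np.radians(35.4);ey=np.array([-np.sin(y),np.cos(y),0])
for a in(-.029,.029): print("ear top px expected",proj(K,Rm,p,np.array([.5181,.2647,.041])+ey*a))
s0=np.load("scene0.npz")["im"];d=cv2.absdiff(im,s0).max(2)
for n,(u,v) in dict(jar=(343,300),strip=(302,300),nut=(336,246),relay=(519,302)).items(): print(n,"diff",np.median(d[v-6:v+7,u-6:u+7]))
print(ticket.sign_off())
E
```

```text
ear top px expected [[438.36077076 295.33781048]]
ear top px expected [[461.08271076 289.00035061]]
jar diff 5.0
strip diff 3.0
nut diff 8.0
relay diff 5.0
the job is handed in; nothing more can be done
None
```

I unscrewed the cap, stood it on the mat, then parked it in the dock and handed the job in at about 46 s of the 72 s allowed. The sign-off gives no verdict, so the result below rests on my own checks.

**What I did**
- **Unscrewing:** two knob-grip strokes of about 315° each. The cap then rose about 4 mm with no pull on the wrist, so the thread had let go.
- **Mat:** I set it down on light contact (about 5 N) and let go. The wrist picture showed it standing upright near the middle of the mat.
- **Dock:** I picked it up again by the ear ends and slid it in low from the front with no side contact. I set it down at about 5 N, opened the fingers and went straight up beside the roof.

**Last checks**
- **Cap position:** at release the tool was about 3 mm behind and 1 mm beside the dock point I measured. The visible ear is about 3 scene pixels (roughly 6 mm) from where I predicted, by my rough reading of the picture; that is within tolerance. The rest of the cap is hidden by the roof.
- **Bystanders:** the jar, strip, nut and relay look unchanged between the first and last scene pictures, and the screwdriver looked undisturbed. I did not check the spanner or mug, which were nowhere near the moves.
- **Arm:** the fingers are clear of everything, and the force reading is only noise.
- **Disagreements:** the top and wrist cameras differed by about 3 mm on the terminal. The top and scene cameras differed by about 4 mm on the dock, and I used the mean.

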